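# Re-tension the cam clamp on a warping post block

## Robot

A 6-joint arm with a two-finger parallel gripper is mounted at the origin on the work surface. World frame = base frame: x ahead of the robot, y to its left, z up, the work surface at z = 0. Lengths are in mm, angles in rad, forces in N, time in s.
With the tool pointing down it reaches from about 350 to 975 mm from the base axis. Payload 7.1 kg.
Tool frame: the origin (TCP) lies between the finger pads; the fingertips stand 19 mm ahead of it and the grasp point (between the pads) is the TCP; z points along the fingers, y is the line along which they close (so a half turn about z gives the same grasp; the last joint's range is limited). The gripper opens to 88 mm and grips with 3 to 60 N. Pads are 20 mm wide; open, the fingers measure 115 mm over their backs; the gripper's body (75 mm by 178 mm) begins 61 mm behind the grasp point.
Start: joints at [1.271, 0.423, 1.63, -0, 1.089, -0.019], TCP at [173.171, 600.514, 241.675] pointing down, gripper open.
Joint ranges: [-3, 3], [-0.9, 2.11], [0.09, 2.58], [-1.31, 4.45], [0.11, 2.69], [-2.54, 2.54]. Speed limits (rad/s): [2.39, 2.39, 3.01, 3.14, 3.14, 3.14].

## Interface

Orientations are given as a rotation vector (axis times angle).
In Python, from workcell import ctrl gives the robot as it stands.
- The arm moves only by the tool arm_command, never from a script. Its argument "series" is a list of rows, each an object with "linear": the shift along the tool's x, y, z in m, a list of three; "turn": the turn about the tool's z in rad. A call has 1 to 10 rows; each row shifts and turns the commanded pose from where the row before left it, along the tool's axes as they then stand; what a row does not reach is not made up. A row lasts 1/10 s, in which the tool goes at most 50 mm and 8.59 degrees, less where a joint would pass 70% of its speed; a pose out of reach is approached as far as the arm can. A call with a gripper value outside its range is refused whole. "jaw" is the opening, from -1 (shut) to 1 (fully open), set as the call begins (left out, the last holds). The fingers move at their own pace and stop on an object; the grip force is fixed at half the most. Time passes only in rows, so rows that do not move let the fingers close. It gives the time, the measured TCP pose, the force, the opening and the grip force at its end, in the units of the state.
- ctrl.get_obs(): the state, without advancing time (a new reading comes with each control period).
- ctrl.get_image(name): name is "side" or "top"; returns a dict with "frame" (400x640x3 uint8, blue, green, red), "fx", "fy", "cx", "cy" (pixels), "k1" (the pictures are not rectified: a ray, as slopes to the right and down, at radius r is drawn at 1 + k1 r^2 times it, then the intrinsics apply), "rvec" (rotation vector, rad) and "tvec" (3), from world to camera coordinates, as OpenCV has them. Camera axes: x right, y down, z forward; pixel columns grow to the right and rows downward; lengths in mm; the calibration is good to about 2 mm. A picture is of the moment at which its call begins. There is no depth.
- ctrl.close_job(): hands the job in; it is judged then, once.
The state is a dict: "t": time; "qpos": joint angles; "qvel": joint speeds; "joint_torque": joint torques, N m; "ee_pos": TCP position; "orientation": TCP orientation; "ft_force": force on the tool from outside, world axes, zero at the start; "moment": the same for the moment, N m; "width": finger opening in mm; "grasp_force": force on a finger pad.
Only numpy, scipy, OpenCV 4.12 (cv2) and the standard library are available. Lean on these libraries where they do the work, as an engineer would, in place of code of your own. Each camera call takes 0.05 s, during which the arm holds its last target. There are 200 camera calls.

## Task

The warping post's wooden block sits slack under the bar of the cam clamp. Flip the cam lever up until it is fully open, then turn the wing nut clockwise (seen from above, less than half a turn) until its wing lies in line with the clamp bar, and flip the lever down fully closed so that the block is held tight. Leave the block where it stands, do not disturb the jug, bottle and brush around it, and let go of everything.

Things in the scene. Friction and masses are not known exactly. Their poses are not given: they have to be found in the camera images.
- clamp: cam clamp on a fixed dark steel base plate, x -135 to +205 mm, 120 mm wide, 10 mm thick. Origin on the table under the upright stud that carries the wing nut; z up; +x along the clamp bar to the post block, -x to the cam lever. Steel bar 30 mm wide, x -85 to +80 mm, top 77 mm above the table; a 36 mm wide fork at its -x end carries the lever. 40 mm tall anvil, 50 x 50 mm, at x -100 mm
- lever (a joint): cam lever angle (rad): 0 = closed, lever lying level and pointing to the clamp's -x; grows as the lever's free end swings up; 1.3 = fully open at its stop, standing 75 degrees steep and still leaning to -x. It starts nearly closed. It has friction (about 0.15 N m) and stays where it is left.
- lever_hinge (a point): pivot pin of the lever, in the bar's end at clamp x = -100 mm, about 70 mm above the table; the pin runs along the clamp's y. It moves a few mm as the clamp works (drops about 5 mm when the lever is opened, drops up to 4 mm as the nut is tightened).
- lever_grip (a point): grip point on the plain aluminium lever, 95 mm from the pivot, at mid-thickness. The lever is a flat bar 18 mm wide (along the clamp's y), 11 mm thick, ending in a 28 mm round disc centred 110 mm from the pivot. Pinched across its width from above near here (80 to 95 mm from the pivot), it can turn between the fingers while they follow the arc
- nut (a joint): wing nut angle (rad): grows clockwise seen from above; 0 = wing in line with the clamp bar (tension right); starts between -1.5 and -1.05 (too loose); stops at -1.8 and +0.4. Friction about 0.1 N m, stays where it is left. Each radian clockwise lowers the bar by 2.5 mm.
- nut_grip (a point): centre of the steel wing of the nut, on the stud's axis, about 107 mm above the table. The wing is an upright plate 80 mm long (its x axis), 10 mm thick (its y axis), 30 mm tall (15 mm above and below this point); it turns with the nut. Below the wing a 34 mm wide hub stands on the bar.
- pad: rubber pressure pad, 28 mm round and 10 mm thick, on a spring under the bar's +x end (clamp x = +62 mm); origin at the centre of its underside. It presses on the block's top when the clamp is tight.
- block_center (a point): centre of the loose light wood block, 130 x 90 x 40 mm (x, y, z), which lies on the base plate under the pad (centre about 108 mm to the clamp's +x, 30 mm above the table). A dowel post 25 mm thick stands on it 35 mm towards its +x and reaches 150 mm above the table.
- jug: bystander: clear glass jug with a handle, 100 mm wide, 95 mm tall, beyond the clamp; origin under its centre
- bottle: bystander: white plastic bottle, 60 mm wide, 140 mm tall, beyond the post block; origin under its centre
- brush: bystander: brush 200 mm long lying on the robot's side of the clamp; origin at its middle on the table

How it is judged (in metres and radians):
On the way, in this order (a step that is already met when the one before it is completed fails the run):
1. the lever is flipped open (above 1.1 rad) while the nut is still loose (below -0.6 rad) (value of joint lever above 1.1 rad and value of joint nut below -0.6 rad), for 0.2 s.
2. with the lever open, the wing nut is turned in line with the bar (within 0.25 rad) (value of joint lever above 1 rad and value of joint nut between -0.25 and 0.25 rad), for 0.2 s.
At the end, for the whole second after the job is handed in: the lever is closed (below 0.15 rad), the wing nut is in line with the bar (within 0.25 rad), the pad presses on the block with more than 5 N, and the block is at rest, flat, within 15 mm of where it stood (value of joint lever below 0.15 rad and value of joint nut between -0.25 and 0.25 rad and contact force between pad and block above 5 N and distance of block_center from where it was at the start of the episode below 0.015 m and angle between block_center's own z axis and vertical below 0.06 rad and linear speed of block below 0.02 m/s); the robot touches nothing.
It fails at once if the jug is disturbed (moved over 20 mm) (distance of jug from where it was at the start of the episode above 0.02 m).
It fails at once if the bottle is disturbed (moved over 20 mm) (distance of bottle from where it was at the start of the episode above 0.02 m).
It fails at once if the brush is disturbed (moved over 20 mm) (distance of brush from where it was at the start of the episode above 0.02 m).
It fails at once if the block is knocked out of place (moved over 25 mm) (distance of block_center from where it was at the start of the episode above 0.025 m).
It also fails if it takes over 69 s, if anything falls off the work surface, if the arm or the gripper's body presses on something with over 40 N, if the wrist force passes 120 N, or if a joint passes its speed limit or range.

## Working session

There is one attempt and no reset: what is moved stays moved. The work goes in short steps, Python scripts to look and compute and a tool call to move; the robot and the scene stay as the last step left them, time stands still between calls to the robot, and variables do not carry over. Pictures are saved under pics/ and viewed, at most 10 in all, crops included, and the job is handed in when it is done.

Besides the shell and the picture viewer there is one more tool, called by a JSON object that holds its "fn" and its "kwargs", one argument or row to a line. arm_command: Moves the arm, as the interface text tells. Its arguments: {"type":"object","properties":{"series":{"type":"array"},"jaw":{"type":"number"}},"required":["series"]}

```bash
mkdir -p pics
cat > h.py <<'E'
import numpy as np, cv2
from workcell import ctrl
def cam(n):
    d=ctrl.get_image(n); d['K']=np.array([[d['fx'],0,d['cx']],[0,d['fy'],d['cy']],[0,0,1.]])
    d['R']=cv2.Rodrigues(np.array(d['rvec'],float))[0]; d['t']=np.array(d['tvec'],float).ravel()
    d['D']=np.array([d['k1'],0,0,0,0.]); return d
def ray(d,px):
    p=cv2.undistortPoints(np.array([[px]],float),d['K'],d['D'])[0,0]
    return -d['R'].T@d['t'], d['R'].T@np.array([p[0],p[1],1.])
def onz(d,px,z):
    o,v=ray(d,px); return o+v*(z-o[2])/v[2]
def tri(d1,p1,d2,p2):
    o1,v1=ray(d1,p1);o2,v2=ray(d2,p2)
    s=np.linalg.lstsq(np.c_[v1,-v2],o2-o1,rcond=None)[0]
    a=o1+v1*s[0];b=o2+v2*s[1]; return (a+b)/2,np.linalg.norm(a-b)
def proj(d,P):
    return cv2.projectPoints(np.array(P,float).reshape(-1,3),np.array(d['rvec'],float),d['t'],d['K'],d['D'])[0].reshape(-1,2)
E
python3 - <<'E'
from h import *
for n in('side','top'):
    d=cam(n); cv2.imwrite(f'pics/{n}0.png',d['frame']); print(n,d['fx'],d['k1'],-d['R'].T@d['t'],d['R'][2])
print(ctrl.get_obs())
E
```

```text
side 379.583470961195 0.030408376924517387 [ 244.74473875 -564.29449801  610.21516513] [ 0.41313479  0.66329549 -0.62398617]
top 376.8245261869585 -0.08338679980928014 [477.96858065 -31.2123308  919.09950338] [ 0.12119247 -0.00819914 -0.99259516]
{'t': 0.1, 'qpos': array([ 1.27101473e+00,  4.23759070e-01,  1.63057898e+00, -2.13138963e-06,
        1.08858404e+00, -1.90106074e-02]), 'qvel': array([ 0.00086399, -0.00270509, -0.00175584,  0.00021852,  0.00036533,
        0.00126248]), 'joint_torque': array([ 1.25253450e-04, -5.45610559e+01, -2.74324143e+01,  6.45875023e-02,
        1.89246191e-02,  3.57681586e-06]), 'ee_pos': array([173.03312458, 600.09664325, 240.99633855]), 'orientation': array([-4.39555917e-01, -3.11047853e+00,  2.06213900e-03]), 'ft_force': array([ 1.69389285,  0.10453617, -0.0569425 ]), 'moment': array([-0.03461385, -0.01535869,  0.02999614]), 'grasp_force': 0.0, 'width': 87.66653355953405}
```

View pics/side0.png

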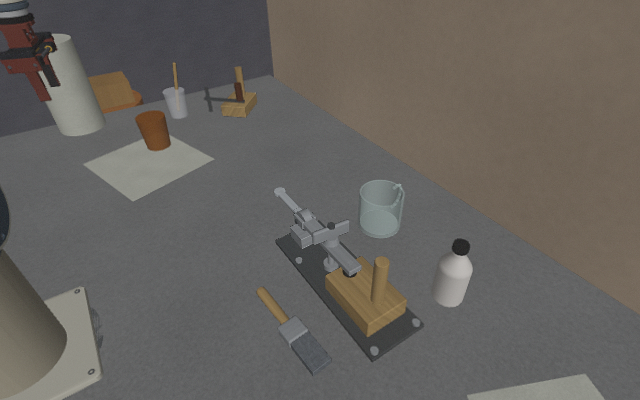

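View pics/top0.png

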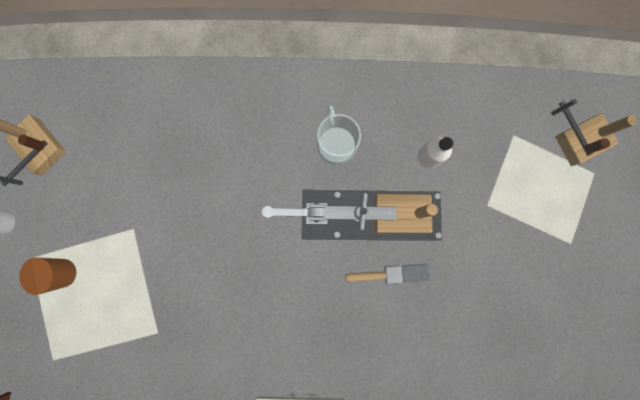

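The side view shows the lever disc near (280,192), the wing around (330,234) and the post top at (381,262). The top view shows the disc at (267,212), the stud at about (361,212), the wing across the bar, and the plate corners (303,191), (440,192), (442,241) and (302,238). I'll zoom in on both.

Run:
```python
from h import *
a=cv2.imread('pics/side0.png')[180:290,265:415]; b=cv2.imread('pics/top0.png')[180:250,258:458]
a=cv2.resize(a,None,fx=4,fy=4,interpolation=cv2.INTER_CUBIC)[:300,:]
b=cv2.resize(b,None,fx=4,fy=4,interpolation=cv2.INTER_CUBIC)
c=np.zeros((580,800,3),np.uint8); c[:300,:600]=a; c[300:580,:800]=b; cv2.imwrite('pics/z.png',c)
```

```text
(no output)
```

View pics/z.png

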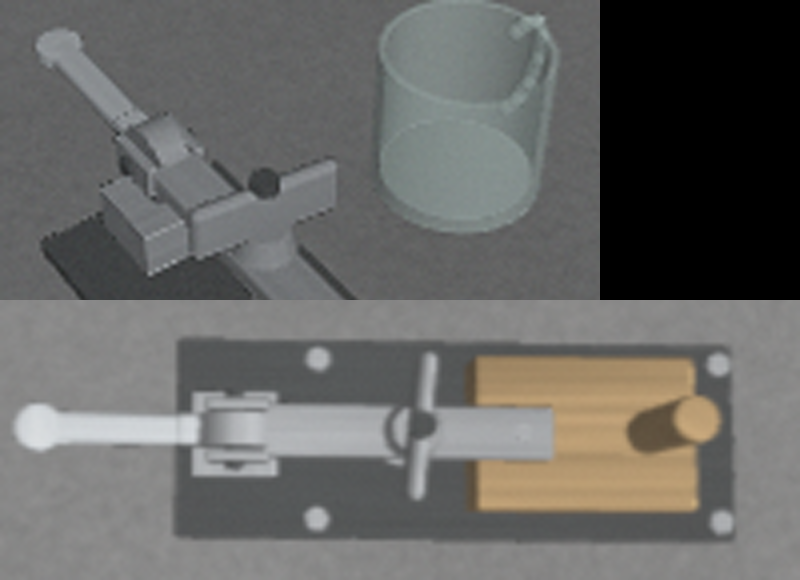

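Run:
```python
from h import *
s=cam('side');t=cam('top')
S=lambda u,v:(265+u/4,180+v/4)
T=lambda u,v:(258+u/4,180+(v-300)/4)
for n,a,b in [('disc',(59,43),(38,427)),('stud',(264,180),(424,425)),('wing-y',(194,207),(417,497)),('wing+y',(334,164),(430,354))]:
    print(n,*tri(s,S(*a),t,T(*b)))
C=[onz(t,T(*p),10)[:2] for p in[(177,339),(733,346),(734,541),(175,537)]]
print(np.round(C,1)); C=np.array(C)
e=(C[1]+C[2]-C[0]-C[3])/2; yaw=np.arctan2(e[1],e[0]); u=e/np.linalg.norm(e); o=C.mean(0)-35*u
print('len',np.linalg.norm(e),'yaw',yaw,'origin',o)
P=np.array(C[[0,3]]).mean(0); print(o-100*u)
for z in (60,70,80): print(onz(t,T(38,427),z))
for p in[(417,497),(430,354)]: print(onz(t,T(*p),122))
```

```text
disc [540.95983604  80.32969302  77.10022566] 0.5982151640005634
stud [ 542.75961681 -129.37746383  127.74652419] 1.7576017004498004
wing-y [ 505.23200687 -126.3663203   127.74924111] 0.7453493656546344
wing+y [ 581.29769704 -132.90881169  121.16791838] 2.1415801728622874
[[ 602.1    6.6]
 [ 606.5 -335.3]
 [ 487.1 -334.5]
 [ 482.3    4.3]]
len 340.40888876541055 yaw -1.5571872101017452 origin [ 544.01050454 -129.70986795]
[542.64963488 -29.71912821]
[542.51819357  82.47139384  60.        ]
[541.76682993  81.14810447  70.        ]
[541.01546629  79.82481509  80.        ]
[ 505.76702642 -127.22611399  122.        ]
[ 582.13750141 -133.33375895  122.        ]
```

The zoom shows the disc at (38,427), the stud cap at (424,425) and the wing running (417,497) to (430,354), all in crop pixels. From that:
- Clamp origin is about (543.5, -129.7), with its x axis along world -y.
- The lever is nearly closed.
- The nut is at about -1.47.

Next I check the white cylinder near the start pose, then turn the tool.

Run:
```python
from h import *
s=cam('side'); print(onz(s,(80,130),0), proj(s,[[173,600,241],[173,600,222]]))
for p in [(240,112),(177,115),(155,147)]: print(onz(s,p,0))
```

```text
[186.48801399 852.35512865   0.        ] [[47.07639935 85.32239471]
 [50.6737975  92.5917381 ]]
[688.5766603  673.86366825   0.        ]
[4.91057712e+02 7.80742503e+02 1.13686838e-13]
[366.56685747 595.63306361   0.        ]
```

{"fn": "arm_command", "kwargs": {
  "series": [
    {"linear":[0,0,0],"turn":0.142},
    {"linear":[0,0,0],"turn":0.142},
    {"linear":[0,0,0],"turn":0.142},
    {"linear":[0,0,0],"turn":0.142},
    {"linear":[0,0,0],"turn":0.142},
    {"linear":[0,0,0],"turn":0.142},
    {"linear":[0,0,0],"turn":0.142},
    {"linear":[0,0,0],"turn":0.142},
    {"linear":[0,0,0],"turn":0.142}
  ],
  "jaw": 1
}}

```text
t: 1.15
ee_pos: [173.1, 600.4, 241.5]
orientation: [2.215, 2.228, -0.0]
ft_force: [0.2, 0.7, -0.3]
width: 87.8
grasp_force: 0.0
```

{"fn": "arm_command", "kwargs": {
  "series": [
    {"linear":[-0.039,0.026,0],"turn":-0.008},
    {"linear":[-0.039,0.026,0],"turn":0},
    {"linear":[-0.039,0.026,0],"turn":0},
    {"linear":[-0.039,0.026,0],"turn":0},
    {"linear":[-0.039,0.026,0],"turn":0},
    {"linear":[-0.039,0.026,0],"turn":0},
    {"linear":[-0.039,0.026,0],"turn":0},
    {"linear":[-0.039,0.026,0],"turn":0},
    {"linear":[-0.039,0.026,0],"turn":0},
    {"linear":[-0.039,0.026,0],"turn":0}
  ]
}}

```text
t: 2.15
ee_pos: [441.4, 213.9, 241.9]
orientation: [2.199, 2.244, 0.001]
ft_force: [-0.0, 0.6, 0.3]
width: 88.0
grasp_force: 0.0
```

{"fn": "arm_command", "kwargs": {
  "series": [
    {"linear":[-0.039,0.026,0],"turn":0},
    {"linear":[-0.039,0.026,0],"turn":0},
    {"linear":[-0.039,0.026,0],"turn":0},
    {"linear":[-0.039,0.026,0],"turn":0},
    {"linear":[0,0,0],"turn":0},
    {"linear":[0,0,0.04],"turn":0},
    {"linear":[0,0,0.04],"turn":0},
    {"linear":[0,0,0.04],"turn":0},
    {"linear":[0,0,0],"turn":0},
    {"linear":[0,0,0],"turn":0}
  ]
}}

```text
t: 3.15
ee_pos: [547.3, 62.1, 121.8]
orientation: [-2.198, -2.243, 0.002]
ft_force: [-0.3, -0.4, 0.6]
width: 88.0
grasp_force: 0.0
```

{"fn": "arm_command", "kwargs": {
  "series": [
    {"linear":[-0.012,-0.006,0],"turn":-0.006},
    {"linear":[0,0,0.026],"turn":0},
    {"linear":[0,0,0.026],"turn":0},
    {"linear":[0,0,0],"turn":0},
    {"linear":[0,0,0],"turn":0}
  ]
}}

```text
t: 3.65
ee_pos: [542.6, 49.3, 71.3]
orientation: [2.192, 2.249, 0.002]
ft_force: [0.2, -0.0, 1.0]
width: 87.9
grasp_force: 0.0
```

{"fn": "arm_command", "kwargs": {
  "series": [
    {"linear":[0,0,0],"turn":0},
    {"linear":[0,0,0],"turn":0},
    {"linear":[0,0,0],"turn":0},
    {"linear":[0,0,0],"turn":0},
    {"linear":[0,0,0],"turn":0},
    {"linear":[0,0,0],"turn":0},
    {"linear":[0,0,0],"turn":0},
    {"linear":[0,0,0],"turn":0}
  ],
  "jaw": -1
}}

```text
t: 4.45
ee_pos: [541.9, 49.6, 69.6]
orientation: [-2.192, -2.25, 0.0]
ft_force: [0.5, 0.0, -0.6]
width: 27.2
grasp_force: 0.0
```

{"fn": "arm_command", "kwargs": {
  "series": [
    {"linear":[0,0,0],"turn":0},
    {"linear":[0,0,0],"turn":0},
    {"linear":[0,0,0],"turn":0},
    {"linear":[0,0,0],"turn":0},
    {"linear":[0,0,0],"turn":0}
  ]
}}

```text
t: 4.95
ee_pos: [541.7, 49.6, 69.6]
orientation: [-2.192, -2.25, 0.0]
ft_force: [-1.0, 0.5, -0.2]
width: 17.8
grasp_force: 30.0
```

{"fn": "arm_command", "kwargs": {
  "series": [
    {"linear":[-0.0007,0,-0.0077],"turn":0},
    {"linear":[-0.0015,0,-0.0076],"turn":0},
    {"linear":[-0.0023,0,-0.0075],"turn":0},
    {"linear":[-0.003,0,-0.0071],"turn":0},
    {"linear":[-0.0039,0,-0.0068],"turn":0},
    {"linear":[0,0,0],"turn":0},
    {"linear":[0,0,0],"turn":0}
  ]
}}

```text
t: 5.65
ee_pos: [542.1, 37.9, 106.6]
orientation: [2.193, 2.25, -0.0]
ft_force: [-3.1, 0.6, -2.8]
width: 17.9
grasp_force: 30.0
```

Gripped at 17.8 mm and the forces are small, so I'll carry on along the arc.

{"fn": "arm_command", "kwargs": {
  "series": [
    {"linear":[-0.0045,0,-0.0064],"turn":0},
    {"linear":[-0.0052,0,-0.0059],"turn":0},
    {"linear":[-0.0058,0,-0.0053],"turn":0},
    {"linear":[-0.0064,0,-0.0048],"turn":0},
    {"linear":[-0.0069,0,-0.004],"turn":0},
    {"linear":[-0.0073,0,-0.0033],"turn":0},
    {"linear":[-0.0073,0,-0.0024],"turn":0},
    {"linear":[-0.003,0,-0.001],"turn":0},
    {"linear":[0,0,0],"turn":0},
    {"linear":[0,0,0],"turn":0}
  ]
}}

```text
t: 6.65
ee_pos: [543.2, -8.4, 139.7]
orientation: [-2.192, -2.25, 0.0]
ft_force: [-3.0, 3.4, -4.3]
width: 17.8
grasp_force: 30.0
```

Run:
```python
from h import *
a=cam('side')['frame'][130:280,255:455]
cv2.imwrite('pics/s2.png',cv2.resize(a,None,fx=4,fy=4,interpolation=cv2.INTER_CUBIC))
```

```text
(no output)
```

View pics/s2.png

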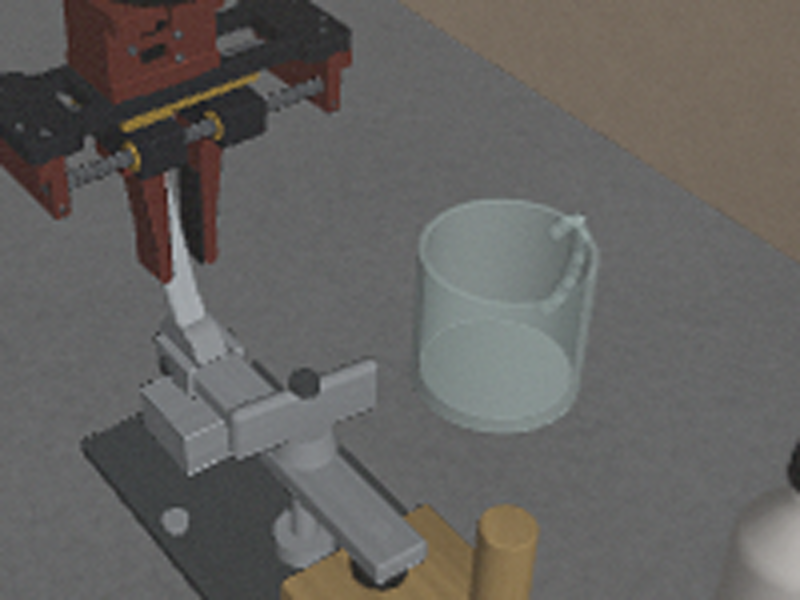

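The lever has stayed between the fingers and stands steep at about 1.29 rad. The wing is untouched. I'll release and rise.

{"fn": "arm_command", "kwargs": {
  "series": [
    {"linear":[0,0,0],"turn":0},
    {"linear":[0,0,0],"turn":0},
    {"linear":[0,0,0],"turn":0},
    {"linear":[0,0,0],"turn":0},
    {"linear":[0,0,0],"turn":0},
    {"linear":[0,0,0],"turn":0},
    {"linear":[0,0,-0.03],"turn":0},
    {"linear":[0,0,-0.03],"turn":0},
    {"linear":[0,0,-0.03],"turn":0},
    {"linear":[0,0,0],"turn":0}
  ],
  "jaw": 1
}}

```text
t: 7.7
ee_pos: [545.9, -8.3, 233.4]
orientation: [2.188, 2.246, 0.008]
ft_force: [-0.1, 0.2, 0.4]
width: 87.8
grasp_force: 0.0
```

{"fn": "arm_command", "kwargs": {
  "series": [
    {"linear":[-0.04,0,0],"turn":0},
    {"linear":[-0.04,0,0],"turn":0},
    {"linear":[-0.041,0,0],"turn":0},
    {"linear":[0,0,0],"turn":-0.1465},
    {"linear":[0,0,0],"turn":-0.1465},
    {"linear":[0,0,0],"turn":-0.1465},
    {"linear":[0,0,0],"turn":-0.1465},
    {"linear":[0,0,0],"turn":-0.1465},
    {"linear":[0,0,0],"turn":-0.1465},
    {"linear":[0,0,0],"turn":-0.1465}
  ]
}}

```text
t: 8.7
ee_pos: [546.1, -129.1, 228.4]
orientation: [-0.797, -3.037, 0.0]
ft_force: [1.3, -0.3, 0.1]
width: 87.8
grasp_force: 0.0
```

{"fn": "arm_command", "kwargs": {
  "series": [
    {"linear":[0,0,0],"turn":-0.1465},
    {"linear":[0,0,0],"turn":-0.1465},
    {"linear":[0,0,0],"turn":-0.1465},
    {"linear":[0,0,0],"turn":0},
    {"linear":[0,0,0],"turn":0}
  ]
}}

```text
t: 9.2
ee_pos: [546.3, -129.1, 228.8]
orientation: [-0.131, -3.138, -0.0]
ft_force: [-0.5, 0.5, -0.1]
width: 87.7
grasp_force: 0.0
```

Run:
```python
from h import *
a=cam('side')['frame'][130:280,255:455]
cv2.imwrite('pics/s3.png',cv2.resize(a,None,fx=4,fy=4,interpolation=cv2.INTER_CUBIC))
```

```text
(no output)
```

View pics/s3.png

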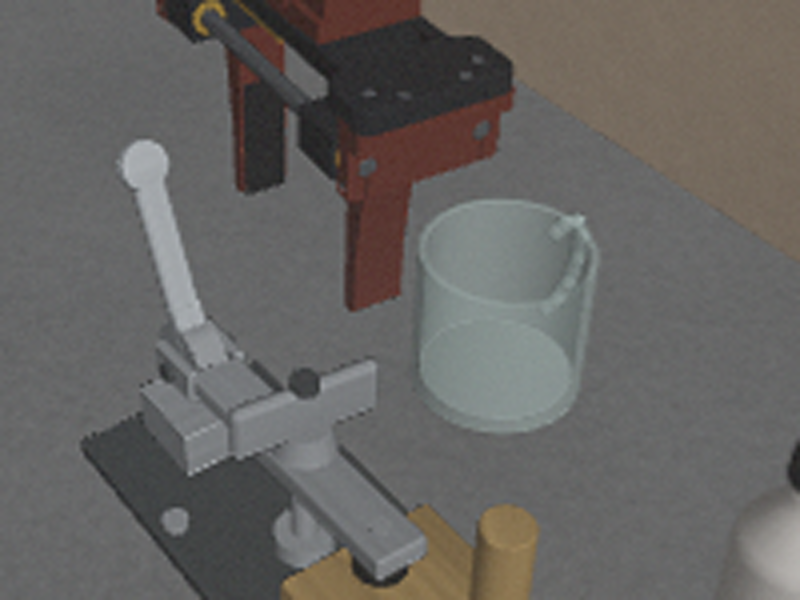

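The lever stands open at about (145,160) in the crop, and the gripper is lined up above the wing. The cap is wider than the wing, so I'll grip the wing 28 mm off-centre on its +x side and follow the arc.

{"fn": "arm_command", "kwargs": {
  "series": [
    {"linear":[-0.025,-0.001,0],"turn":0},
    {"linear":[0,0,0.031],"turn":0},
    {"linear":[0,0,0.031],"turn":0},
    {"linear":[0,0,0.031],"turn":0},
    {"linear":[0,0,0.029],"turn":0},
    {"linear":[0,0,0],"turn":0},
    {"linear":[0,0,0],"turn":0}
  ]
}}

```text
t: 9.95
ee_pos: [571.4, -132.1, 107.5]
orientation: [-0.128, -3.138, -0.0]
ft_force: [-0.1, 0.0, 0.9]
width: 87.8
grasp_force: 0.0
```

Run:
```python
from h import *
a=cam('side')['frame'][130:280,255:455]; b=cam('top')['frame'][150:260,258:458]
c=np.vstack([cv2.resize(x,None,fx=2.3,fy=2.3,interpolation=cv2.INTER_CUBIC) for x in(a,b)])
cv2.imwrite('pics/s4.png',c); print(c.shape)
```

```text
(598, 460, 3)
```

View pics/s4.png

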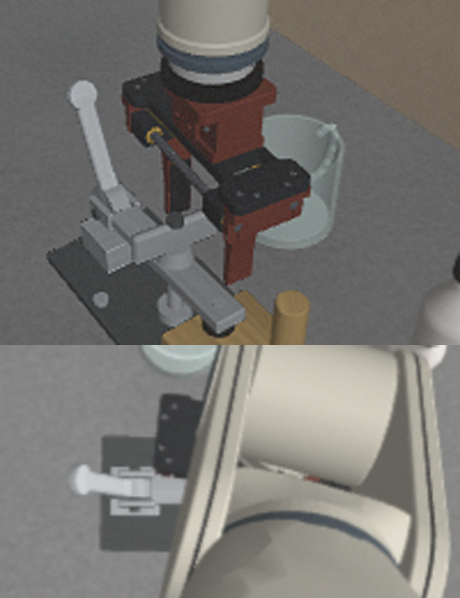

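The fingers straddle the far half of the wing, around (215,225) in the upper crop. Closing now.

{"fn": "arm_command", "kwargs": {
  "series": [
    {"linear":[0,0,0],"turn":0},
    {"linear":[0,0,0],"turn":0},
    {"linear":[0,0,0],"turn":0},
    {"linear":[0,0,0],"turn":0},
    {"linear":[0,0,0],"turn":0},
    {"linear":[0,0,0],"turn":0},
    {"linear":[0,0,0],"turn":0},
    {"linear":[0,0,0],"turn":0},
    {"linear":[0,0,0],"turn":0},
    {"linear":[0,0,0],"turn":0}
  ],
  "jaw": -1
}}

```text
t: 11.05
ee_pos: [571.6, -131.6, 107.4]
orientation: [0.127, 3.139, 0.002]
ft_force: [3.0, 9.3, -3.5]
width: 11.4
grasp_force: 22.7
```

{"fn": "arm_command", "kwargs": {
  "series": [
    {"linear":[0,0,0],"turn":0},
    {"linear":[0,0,0],"turn":0},
    {"linear":[0,0,0],"turn":0},
    {"linear":[0,0,0],"turn":0},
    {"linear":[0,0,0],"turn":0}
  ]
}}

```text
t: 11.55
ee_pos: [571.8, -130.7, 107.4]
orientation: [0.127, 3.138, 0.003]
ft_force: [2.9, 7.3, -0.8]
width: 10.8
grasp_force: 28.9
```

{"fn": "arm_command", "kwargs": {
  "series": [
    {"linear":[0.00016,-0.00294,0.00026],"turn":0.1054},
    {"linear":[0.00016,-0.00294,0.00026],"turn":0.1054},
    {"linear":[0.00016,-0.00294,0.00026],"turn":0.1054},
    {"linear":[0.00016,-0.00294,0.00026],"turn":0.1054},
    {"linear":[0,0,0],"turn":0},
    {"linear":[0,0,0],"turn":0}
  ]
}}

```text
t: 12.15
ee_pos: [567.9, -141.2, 106.2]
orientation: [-0.782, -3.041, -0.005]
ft_force: [1.2, 11.0, 0.7]
width: 10.3
grasp_force: 29.8
```

{"fn": "arm_command", "kwargs": {
  "series": [
    {"linear":[0.00016,-0.00294,0.00026],"turn":0.1054},
    {"linear":[0.00016,-0.00294,0.00026],"turn":0.1054},
    {"linear":[0.00016,-0.00294,0.00026],"turn":0.1054},
    {"linear":[0.00016,-0.00294,0.00026],"turn":0.1054},
    {"linear":[0.00016,-0.00294,0.00026],"turn":0.1054},
    {"linear":[0,0,0],"turn":0}
  ]
}}

```text
t: 12.75
ee_pos: [557.6, -151.3, 104.9]
orientation: [-1.55, -2.729, -0.005]
ft_force: [2.6, 13.4, 1.0]
width: 10.3
grasp_force: 29.9
```

{"fn": "arm_command", "kwargs": {
  "series": [
    {"linear":[0.00016,-0.00294,0.00026],"turn":0.105},
    {"linear":[0.00016,-0.00294,0.00026],"turn":0.105},
    {"linear":[0.00016,-0.00294,0.00026],"turn":0.105},
    {"linear":[0.00016,-0.00294,0.00026],"turn":0.105},
    {"linear":[0.00016,-0.00294,0.00026],"turn":0.105},
    {"linear":[0,0,0],"turn":0},
    {"linear":[0,0,0],"turn":0},
    {"linear":[0,0,0],"turn":0}
  ]
}}

```text
t: 13.55
ee_pos: [543.8, -155.0, 103.6]
orientation: [-2.201, -2.237, -0.004]
ft_force: [2.2, 16.0, 0.2]
width: 10.0
grasp_force: 29.9
```

{"fn": "arm_command", "kwargs": {
  "series": [
    {"linear":[0,0,0],"turn":0},
    {"linear":[0,0,0],"turn":0},
    {"linear":[0,0,0],"turn":0},
    {"linear":[0,0,0],"turn":0},
    {"linear":[0,0,0],"turn":0},
    {"linear":[0,0,0],"turn":0},
    {"linear":[0,0,-0.035],"turn":0},
    {"linear":[0,0,-0.035],"turn":0},
    {"linear":[0,0,-0.035],"turn":0},
    {"linear":[0,0,-0.035],"turn":0}
  ],
  "jaw": 1
}}

```text
t: 14.55
ee_pos: [543.7, -157.9, 245.2]
orientation: [-2.202, -2.24, 0.0]
ft_force: [-0.0, 0.4, -0.6]
width: 85.9
grasp_force: 0.0
```

{"fn": "arm_command", "kwargs": {
  "series": [
    {"linear":[0.037,0,0],"turn":0},
    {"linear":[0.037,0,0],"turn":0},
    {"linear":[0.037,0,0],"turn":0},
    {"linear":[0.036,0,0],"turn":0},
    {"linear":[0,0,0],"turn":0},
    {"linear":[0,0,0],"turn":0}
  ]
}}

```text
t: 15.15
ee_pos: [541.4, -10.5, 243.9]
orientation: [2.2, 2.243, -0.0]
ft_force: [0.4, 0.8, -0.2]
width: 87.8
grasp_force: 0.0
```

Run:
```python
from h import *
a=cam('side')['frame'][130:280,255:455]
cv2.imwrite('pics/s5.png',cv2.resize(a,None,fx=4,fy=4,interpolation=cv2.INTER_CUBIC))
```

```text
(no output)
```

View pics/s5.png

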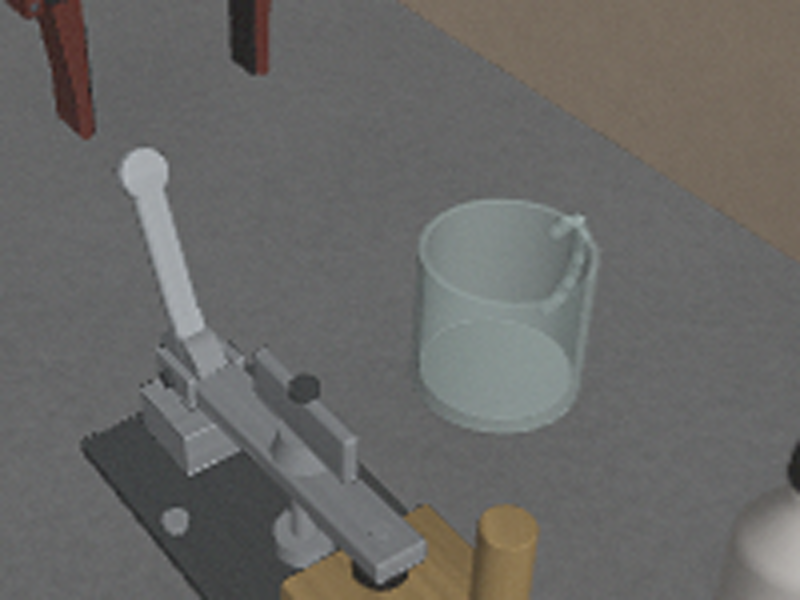

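The wing now lies along the bar, running (258,350) to (352,442), and the lever is still open. I'll regrip the lever.

{"fn": "arm_command", "kwargs": {
  "series": [
    {"linear":[0.002,0.001,0],"turn":0},
    {"linear":[0,0,0.035],"turn":0},
    {"linear":[0,0,0.035],"turn":0},
    {"linear":[0,0,0.035],"turn":0},
    {"linear":[0,0,0],"turn":0},
    {"linear":[0,0,0],"turn":0}
  ]
}}

```text
t: 15.8
ee_pos: [542.4, -9.6, 138.9]
orientation: [-2.203, -2.239, 0.001]
ft_force: [0.3, -0.4, 0.5]
width: 87.9
grasp_force: 0.0
```

{"fn": "arm_command", "kwargs": {
  "series": [
    {"linear":[0,0,0],"turn":0},
    {"linear":[0,0,0],"turn":0},
    {"linear":[0,0,0],"turn":0},
    {"linear":[0,0,0],"turn":0},
    {"linear":[0,0,0],"turn":0},
    {"linear":[0,0,0],"turn":0},
    {"linear":[0,0,0],"turn":0},
    {"linear":[0,0,0],"turn":0},
    {"linear":[0,0,0],"turn":0},
    {"linear":[0,0,0],"turn":0}
  ],
  "jaw": -1
}}

```text
t: 16.8
ee_pos: [542.4, -8.8, 138.8]
orientation: [-2.202, -2.241, 0.0]
ft_force: [0.5, 0.1, 0.7]
width: 16.6
grasp_force: 30.0
```

{"fn": "arm_command", "kwargs": {
  "series": [
    {"linear":[0,0,0],"turn":0},
    {"linear":[0,0,0],"turn":0},
    {"linear":[0,0,0],"turn":0},
    {"linear":[0,0,0],"turn":0}
  ]
}}

```text
t: 17.2
ee_pos: [542.4, -8.8, 138.8]
orientation: [2.202, 2.241, 0.0]
ft_force: [0.7, -0.5, -0.8]
width: 16.3
grasp_force: 30.0
```

{"fn": "arm_command", "kwargs": {
  "series": [
    {"linear":[0.005,0,0.0015],"turn":0},
    {"linear":[0.0055,0,0.002],"turn":0},
    {"linear":[0.0071,0,0.0033],"turn":0},
    {"linear":[0.0067,0,0.0039],"turn":0},
    {"linear":[0.0063,0,0.0047],"turn":0},
    {"linear":[0.0057,0,0.0053],"turn":0},
    {"linear":[0.0052,0,0.0058],"turn":0},
    {"linear":[0.0045,0,0.0063],"turn":0},
    {"linear":[0,0,0],"turn":0}
  ]
}}

```text
t: 18.1
ee_pos: [541.4, 36.9, 105.4]
orientation: [2.2, 2.241, -0.002]
ft_force: [0.6, -6.4, 1.2]
width: 17.6
grasp_force: 30.0
```

{"fn": "arm_command", "kwargs": {
  "series": [
    {"linear":[0.0038,0,0.0067],"turn":0},
    {"linear":[0.0031,0,0.0071],"turn":0},
    {"linear":[0.0024,0,0.0073],"turn":0},
    {"linear":[0,0,0],"turn":0}
  ]
}}

```text
t: 18.5
ee_pos: [541.4, 46.6, 84.6]
orientation: [2.202, 2.241, -0.001]
ft_force: [0.0, -3.9, 3.5]
width: 17.7
grasp_force: 30.0
```

{"fn": "arm_command", "kwargs": {
  "series": [
    {"linear":[0.0016,0,0.0075],"turn":0},
    {"linear":[0.0008,0,0.0077],"turn":0},
    {"linear":[0.0001,0,0.0054],"turn":0},
    {"linear":[0,0,0],"turn":0},
    {"linear":[0,0,0],"turn":0}
  ]
}}

```text
t: 19.0
ee_pos: [542.2, 49.1, 65.5]
orientation: [2.202, 2.24, 0.002]
ft_force: [-0.7, -3.5, 12.0]
width: 17.3
grasp_force: 30.0
```

{"fn": "arm_command", "kwargs": {
  "series": [
    {"linear":[0,0,0.002],"turn":0},
    {"linear":[0,0,0.002],"turn":0},
    {"linear":[0,0,0],"turn":0},
    {"linear":[0,0,0],"turn":0}
  ]
}}

```text
t: 19.4
ee_pos: [542.7, 49.1, 62.3]
orientation: [2.201, 2.239, 0.003]
ft_force: [-1.1, -3.0, 16.6]
width: 18.1
grasp_force: 30.0
```

{"fn": "arm_command", "kwargs": {
  "series": [
    {"linear":[0,0,0],"turn":0},
    {"linear":[0,0,0],"turn":0},
    {"linear":[0,0,0],"turn":0},
    {"linear":[0,0,0],"turn":0},
    {"linear":[0,0,0],"turn":0},
    {"linear":[0,0,0],"turn":0},
    {"linear":[0,0,-0.04],"turn":0},
    {"linear":[0,0,-0.04],"turn":0},
    {"linear":[0,0,-0.04],"turn":0},
    {"linear":[0,0,-0.04],"turn":0}
  ],
  "jaw": 1
}}

```text
t: 20.4
ee_pos: [541.0, 48.9, 221.8]
orientation: [-2.202, -2.24, 0.001]
ft_force: [0.5, -0.3, -0.1]
width: 87.4
grasp_force: 0.0
```

{"fn": "arm_command", "kwargs": {
  "series": [
    {"linear":[0.04,-0.03,0],"turn":0},
    {"linear":[0.04,-0.03,0],"turn":0},
    {"linear":[0.04,-0.03,0],"turn":0},
    {"linear":[0.04,-0.03,0],"turn":0},
    {"linear":[0.04,-0.03,0],"turn":0},
    {"linear":[0,0,0],"turn":0},
    {"linear":[0,0,0],"turn":0}
  ]
}}

```text
t: 21.1
ee_pos: [387.3, 247.1, 220.4]
orientation: [2.198, 2.244, 0.0]
ft_force: [0.2, -0.4, 0.4]
width: 88.0
grasp_force: 0.0
```

Run:
```python
from h import *
s=cam('side');t=cam('top')
a=s['frame'][180:255,265:415]; b=t['frame'][180:250,258:458]
c=np.zeros((580,800,3),np.uint8); c[:300,:600]=cv2.resize(a,None,fx=4,fy=4,interpolation=cv2.INTER_CUBIC); c[300:]=cv2.resize(b,None,fx=4,fy=4,interpolation=cv2.INTER_CUBIC)
cv2.imwrite('pics/z2.png',c)
```

```text
(no output)
```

View pics/z2.png

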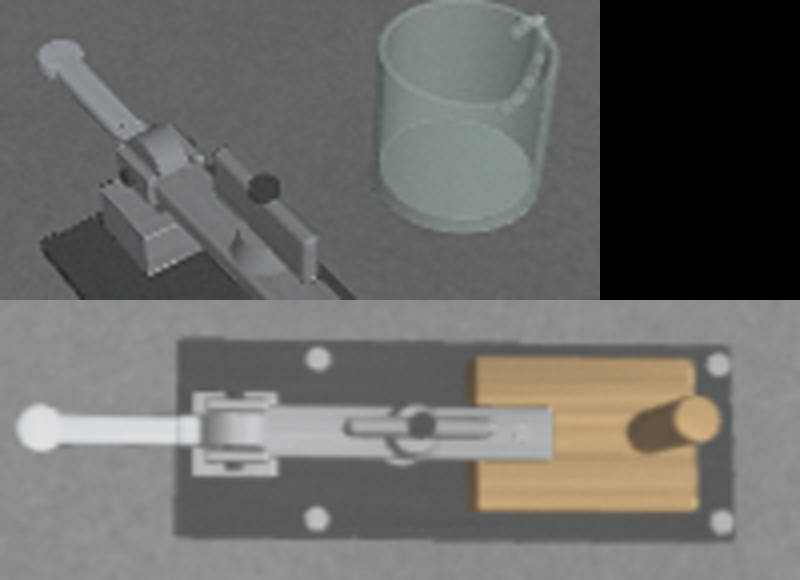

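The wing is in line, running (346,426) to (492,429) and parallel to the bar. The block hasn't moved and the lever disc is down at (61,54) in the side crop and (39,427) in the top crop. One check of the disc height will tell whether it is fully closed.

Run:
```python
from h import *
s=cam('side');t=cam('top')
print(tri(s,(265+61/4,180+54/4),t,(258+39/4,180+127/4)))
```

```text
(array([541.69109923,  80.89845688,  68.3280251 ]), np.float64(0.47243968616992377))
```

```bash
python3 -c "
from h import *
print(ctrl.close_job())"
```

```text
the job is handed in; nothing more can be done
None
```

I opened the lever, turned the wing nut in line with the bar, closed the lever fully and handed the job in at about 21 s with the gripper clear. The pictures confirm the lever, nut and block positions, but I did not measure the pad's force on the block and the hand-in returned no verdict.

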